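# Fit the D-bore knob to the test switch and keep it pressed

## Robot

A 6-joint arm with a two-finger parallel gripper is mounted at the origin on a cart in front of the work surface, level with it; the furniture and walls round the work are solid. World frame = base frame: x ahead of the robot, y to its left, z up, the work surface at z = 0. Lengths are in mm, angles in rad, forces in N, time in s.
With the tool pointing down it reaches from about 350 to 875 mm from the base axis. Payload 4.2 kg.
Tool frame: the origin (TCP) lies between the finger pads; the fingertips stand 17 mm ahead of it and the grasp point (between the pads) lies 2 mm behind it (nose_length is the distance from the TCP to the fingertips, in mm); z points along the fingers, y is the direction in which the jaws open and shut (so a half turn about z gives the same grasp; the last joint's range is limited). The gripper opens to 85 mm and grips with 20 to 120 N. Pads are 22 mm wide; open, the fingers measure 114 mm over their backs; the gripper's body (76 mm by 85 mm) begins 54 mm behind the grasp point. The pads swing forward as they close: fully open they stand 13 mm farther back than shut.
Start: joints at [1.566, 0.385, 0.008, 0, -1.194, -0.259], TCP at [162.937, 603.366, 248.312] pointing down, gripper open.
Joint ranges: [-3.14, 3.14], [-1.21, 2.06], [-1.07, 1.41], [-3.16, 2.05], [-2.99, -0.16], [-3.1, 3.1]. Speed limits (rad/s): [2.79, 2.79, 3.14, 3.14, 3.14, 3.14].

## Interface

Orientations are given as a unit quaternion [x, y, z, w].
In Python, from bench import * gives the robot as it stands.
- The arm moves only by the tool jog_arm, never from a script. Its argument "increments" is a list of rows, each a list of 4 numbers: the shift along the tool's x, y, z in m, then the turn about the tool's z in degrees. A call has 1 to 10 rows; each row is the pose to reach, as a shift and turn from the pose measured when the call began, along the tool's axes at that moment; what a row does not reach only later rows make up. A row lasts 1/8 s, in which the tool goes at most 62.5 mm and 10.7 degrees, less where a joint would pass 70% of its speed; a pose out of reach is approached as far as the arm can. A call with a gripper value outside its range is refused whole. "hand" is the gripper's target within -1 to 1 (fully open at 1, half-way at 0, shut at -1), set as the call begins (left out, the last holds). The fingers move at their own pace and stop on an object; the grip force is fixed at half the most. Time passes only in rows, so rows that repeat a pose let the fingers close. It gives the time, the measured TCP pose, the force and the opening at its end, in the units of the state.
- read_state(): the state, without advancing time (a new reading comes with each control period).
- get_image(name): name is "scene" or "top" or "wrist"; returns the picture (400x640x3 uint8, red, green, blue); there is no depth.
- calibration(name): a dict with "fx", "fy", "cx", "cy" (pixels), "position" and "rotation" of the camera in the world; the wrist camera has in their place "hand_eye" (4x4, takes a point from camera to tool coordinates, whose origin is the TCP and whose axes are the flange's). Camera axes: x right, y up, looking along -z (the intrinsics and any distortion apply to the point x, -y, -z); pixel columns grow to the right and rows downward; lengths in mm; the calibration is good to about 2 mm. A picture is of the moment at which its call begins: read the wrist's pose just before it. calibration takes no time and is no camera call.
- job_done(): hands the job in, once; it reports no verdict.
The state is a dict: "clock": time; "joints": joint angles; "joint_vel": joint speeds; "joint_efforts": joint torques, N m; "position": TCP position; "ee_rot": TCP orientation; "contact_force": force on the tool from outside, world axes, zero at the start; "wrist_torque": the same for the moment, N m; "gripper_width": finger opening in mm.
Only numpy, scipy, OpenCV 4.12 (cv2) and the standard library are available. Lean on these libraries where they do the work, as an engineer would, in place of code of your own. Each camera call takes 0.05 s, during which the arm holds its last target.

## Task

Lift the red transit cap off the switch shaft and put it back, standing upright, in its own red-labelled storage slot. Then take the black knob out of the blue-labelled slot, turn it so that the flat in its bore matches the flat of the D-shaft (white line of the knob over the white line of the dial), push it fully onto the shaft and press it down to the end of the spring travel. Finish while still holding the knob pressed down; leave the other things on the bench where they are.

Things in the scene. Friction and masses are not known exactly. Their poses are not given: they have to be found in the camera images.
- switch_box: grey switch box 130x130 mm, 58 mm high, fixed to the bench; origin under its centre, z up. It carries the dial and the shaft at its centre. Its position and yaw vary.
- plunger (a joint): how far the sprung D-shaft is pressed down, in m: 0 = out, 0.006 = fully in. The spring takes 6 N to start and 11 N at the end.
- dial (a joint): turn of the black dial disc (66 mm across, 4 mm thick, top face 62 mm above the bench) together with the shaft, rad, relative to the box, counter-clockwise positive. It starts anywhere within -0.6 to 0.6 and is stiff (0.5 N m): leave it and turn the knob to suit. A white line on the disc, seen outside the cap, points to the shaft's flat side.
- shaft_tip (a point): centre of the top of the steel D-shaft, on its axis (hidden inside the cap at first). The shaft is 18 mm in diameter, stands 30 mm above the dial face (tip 92 mm above the bench), has a 0.5 mm chamfer at the tip, and has one flat 3 mm from its axis, on the side of this point's +x axis. z is up.
- cap_center (a point): centre (half-way up) of the red plastic transit cap: upright cylinder 36 mm in diameter, 52 mm high, 50 g, open below (round bore 22 mm, 40 mm deep). At the start it stands loosely over the shaft on the dial face; lift it straight up more than 40 mm to clear the shaft. Grip it in its upper half, so that the fingertips stay above the rim of the slot.
- knob_center (a point): centre (half-way up) of the black round knob: upright, 38 mm in diameter, 44 mm high, 60 g. At the start it stands in the recess of the blue slot, its +x within 0.6 rad of the world x axis. A white line on its top and down its side marks its +x direction. Grip it in its upper half (the block's rim is 6 mm above its foot).
- knob_bore (a point): closed upper end of the knob's bore, on its axis, 20 mm above its underside; axes as knob_center. The bore opens below: 20.4 mm in diameter, with a flat 4.2 mm from the axis on the +x side, so it goes on only with its +x along shaft_tip's +x (freely within about 0.14 rad).
- knob: the black knob; origin at the centre of its underside, axes as knob_center. Fully on, knob_bore meets shaft_tip and the underside is 10 mm above the dial face (4 mm when pressed in).
- red_slot_floor (a point): wooden storage block 70x70x18 mm, fixed to the bench, with red label strips round its recess and on its front. The point is the centre of the floor of its round recess (42 mm across, 6 mm deep; the floor is 12 mm above the bench). The cap belongs here.
- blue_slot_floor (a point): wooden storage block 70x70x18 mm, fixed to the bench, with blue label strips round its recess and on its front. The point is the centre of the floor of its round recess (42 mm across, 6 mm deep; the floor is 12 mm above the bench). The knob stands here at the start.
- yellow_slot_floor (a point): wooden storage block 70x70x18 mm, fixed to the bench, with yellow label strips round its recess and on its front. The point is the centre of the floor of its round recess (42 mm across, 6 mm deep; the floor is 12 mm above the bench). Empty; not used.
- plug: black rubber plug, 71x39x39, lying on the bench (mm). Bystander.
- fuse_b: white ceramic fuse lying on its side, 49x25x25 (mm). Bystander.
- capacitor: grey can capacitor standing upright, 35 across, 73 high (mm). Bystander.
- battery: blue and yellow round battery cell standing upright, 34 across, 62 high (mm). Bystander.
- cap: the red cap; origin at the centre of its underside, axes as cap_center.

How it is judged:
By the outcome, as a careful person would: the job done as asked, in the order asked, and still so for the second after the job is handed in, while the arm keeps its last pose, push and grip.
It also fails if it takes over 54 s, if anything falls off the work surface, if the arm or the gripper's body presses on something with over 40 N, if the wrist force passes 120 N, or if a joint passes its speed limit or range.

## Working session

There is one attempt and no reset: what is moved stays moved. The work goes in short steps, Python scripts to look and compute and a tool call to move; the robot and the scene stay as the last step left them, time stands still between calls to the robot, and variables do not carry over. Pictures are saved under pics/ and viewed, and the job is handed in when it is done.

Besides the shell and the picture viewer there is one more tool, called as name(argument=value, ...), one argument or row to a line, values as JSON. jog_arm: Moves the arm, as the interface text tells. Its arguments: {"type":"object","properties":{"increments":{"type":"array"},"hand":{"type":"number"}},"required":["increments"]}

```bash
mkdir -p pics; ls
python3 - <<'E'
from bench import *
import cv2, numpy as np
s=read_state(); print(s)
for n in("scene","top","wrist"):
    im=get_image(n); cv2.imwrite(f"pics/{n}0.png",im[:,:,::-1]); print(n,calibration(n))
E
```

```text
pics
{'clock': 0.0, 'joints': array([ 1.56557442e+00,  3.85589613e-01,  6.62207229e-03, -5.17690548e-04,
       -1.19401914e+00, -2.58633646e-01]), 'joint_vel': array([ 0.00050005,  0.00146039,  0.000128  , -0.00069042, -0.00142276,
       -0.00077614]), 'joint_efforts': array([-4.81092920e-04, -3.92287624e+01,  1.88404083e+01,  4.18632209e+00,
       -4.59770745e-03,  4.38900244e-06]), 'position': array([162.81507028, 602.84667069, 247.19735876]), 'ee_rot': array([ 9.91296956e-01, -1.31639996e-01, -1.00261195e-04,  1.11679950e-03]), 'contact_force': array([-0.06556331,  0.15341346,  0.93627827]), 'wrist_torque': array([ 0.00479603,  0.0012305 , -0.04784688]), 'gripper_width': 85.58770830488886}
scene {'fx': 471.1625399532351, 'fy': 471.1625399532351, 'cx': 323.0350409301944, 'cy': 200.5729006895186, 'position': array([  97.65907843, 1012.70364309, 1106.84695668]), 'rotation': array([-0.09152128,  0.39846   ,  0.89394135, -0.18363649])}
top {'fx': 441.7473887117979, 'fy': 441.7473887117979, 'cx': 323.50948592849306, 'cy': 191.6585168969578, 'position': array([ 347.19280733,  -27.52922999, 1360.75958615]), 'rotation': array([-0.06094024,  0.05411972,  0.71300851, -0.69640233])}
wrist {'fx': 293.022655051268, 'fy': 293.022655051268, 'cx': 318.60410890542516, 'cy': 198.5883369627004, 'hand_eye': array([[ 2.77512384e-04,  9.59884139e-01,  2.80396794e-01,
         7.13676749e+01],
       [ 9.99999683e-01, -4.75620428e-04,  6.38481652e-04,
         2.91502393e-01],
       [ 7.46230854e-04,  2.80396528e-01, -9.59883967e-01,
        -1.25780083e+02],
       [ 0.00000000e+00,  0.00000000e+00,  0.00000000e+00,
         1.00000000e+00]])}
```

View pics/scene0.png

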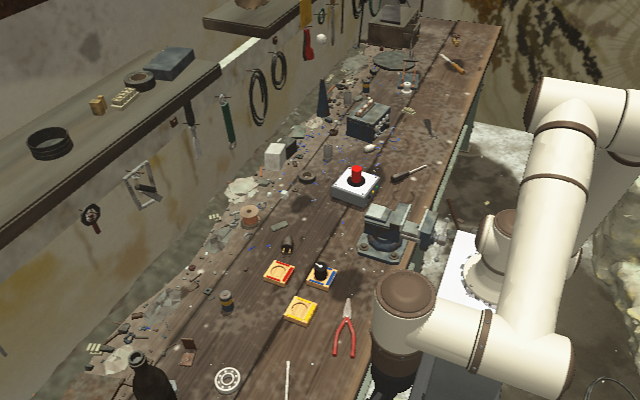

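View pics/top0.png

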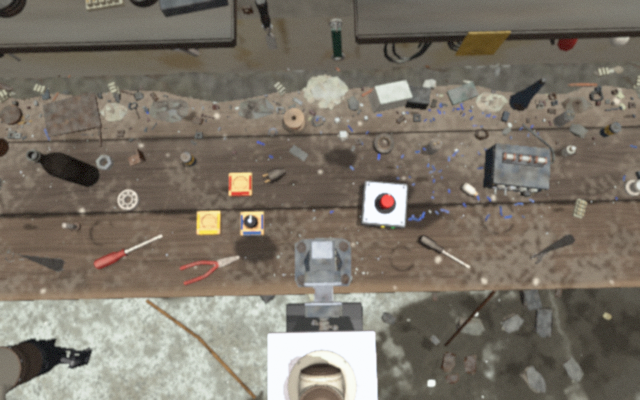

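View pics/wrist0.png

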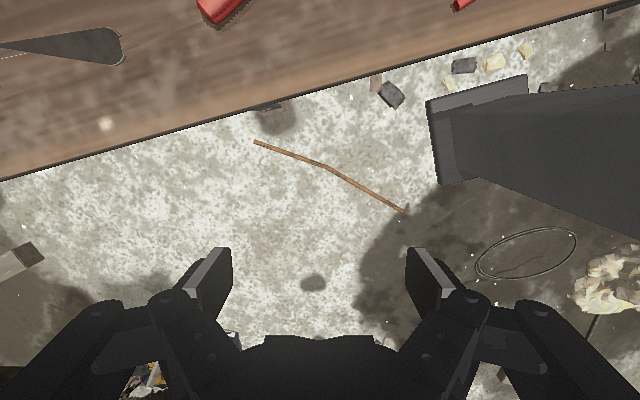

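The scene view shows the box with the red cap at about (357,180), the red slot at (279,271), the knob in the blue slot at (321,272) and the yellow slot at (300,310). The top view shows the cap at (387,202), the red slot at (240,184), the knob at (252,221) and the yellow slot at (208,222). A vise stands between them at (322,262). The start wrist view shows none of the targets.

```bash
cat > h.py <<'E'
from bench import *
import cv2, numpy as np
from scipy.spatial.transform import Rotation as R
from scipy.optimize import least_squares
def cam(n,state=None):
    c=calibration(n)
    if n=="wrist":
        T=np.array(c["hand_eye"]); Rt=R.from_quat(state["ee_rot"]).as_matrix()
        return c,Rt@T[:3,:3],Rt@T[:3,3]+state["position"]
    return c,R.from_quat(c["rotation"]).as_matrix(),np.array(c["position"])
def ray(cm,u,v):
    c,M,p=cm
    d=M@np.array([(u-c["cx"])/c["fx"],-(v-c["cy"])/c["fy"],-1.]); return p,d/np.linalg.norm(d)
def proj(cm,P):
    c,M,p=cm; q=M.T@(np.atleast_2d(P)-p).T
    return np.stack([c["cx"]+c["fx"]*q[0]/-q[2],c["cy"]-c["fy"]*q[1]/-q[2]],1)
def atz(cm,u,v,z):
    p,d=ray(cm,u,v); return p+d*(z-p[2])/d[2]
def tri(rs):
    A=np.zeros((3,3));b=np.zeros(3)
    for p,d in rs:
        Q=np.eye(3)-np.outer(d,d);A+=Q;b+=Q@p
    x=np.linalg.solve(A,b); return x,[float(np.linalg.norm((np.eye(3)-np.outer(d,d))@(x-p))) for p,d in rs]
E
python3 - <<'E'
from h import *
S=cam("scene");T=cam("top")
for n,a,b in [("cap",(357,169),(387,201)),("red",(279,271),(240,184)),("knobtop",(320,265),(252,219)),("yel",(300,310),(208,222))]:
    print(n,tri([ray(S,*a),ray(T,*b)]))
for n,u,v,z in [("cap",387,202,110),("red",240,184,15),("knob",252,220,56),("yel",208,222,15),("vise",322,255,60),("visetop",322,250,60),("pliers",238,260,0),("box",386,204,58)]:
    print(n,atz(T,u,v,z))
for n in("scene","top"):
    im=cv2.imread(f"pics/{n}0.png")
    c=im[150:330,230:430] if n=="scene" else im[150:300,180:430]
    cv2.imwrite(f"pics/{n}0z.png",cv2.resize(c,None,fx=3.2,fy=3.2,interpolation=cv2.INTER_CUBIC))
E
```

```text
cap (array([ 520.81021708, -198.72744845,  108.7835738 ]), [0.8157614590178784, 0.815761459017979])
red (array([598.98933934, 241.16224822,  17.64457043]), [0.5439099691358026, 0.5439099691355302])
knobtop (array([484.90991412, 197.64376099,  50.10808482]), [0.47180439728795687, 0.4718043972879026])
yel (array([483.14147404, 339.13594878,  13.47638006]), [0.0751883684702947, 0.07518836847029847])
cap [ 518.55737746 -198.23337334  110.        ]
red [598.95387246 241.51316543  15.        ]
knob [481.76759125 196.75613477  56.        ]
yel [483.06023647 338.74491428  15.        ]
vise [374.12045408  -8.74163505  60.        ]
visetop [388.57698643  -9.06073895  60.        ]
pliers [366.12010473 248.72318479   0.        ]
box [ 519.76152636 -202.09061703   58.        ]
```

View pics/scene0z.png

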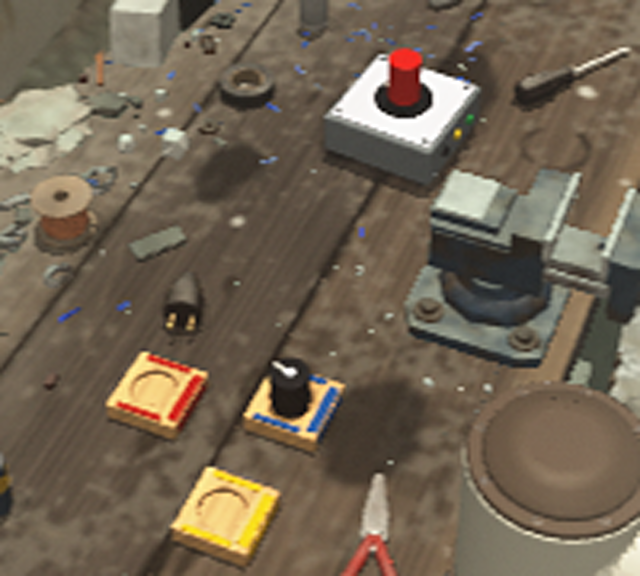

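View pics/top0z.png

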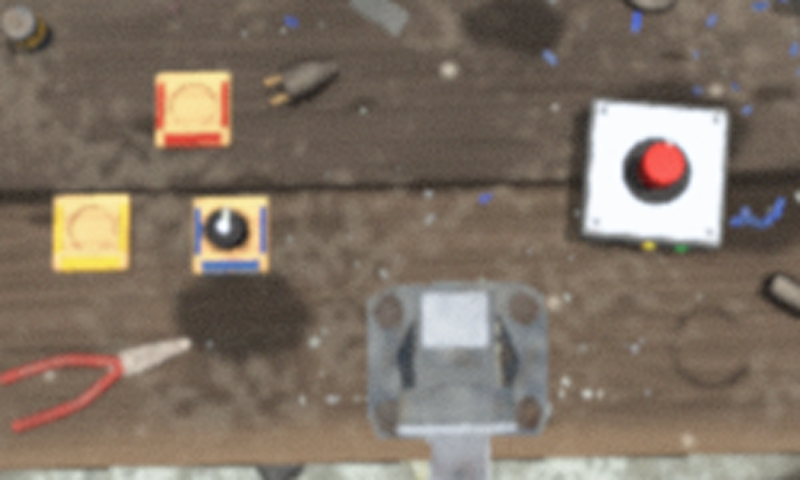

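```bash
cat >> h.py <<'E'
def go(P,yaw=None,s=None):
    "increment (m, deg) to world TCP P (mm), tool-x yaw deg"
    s=s or read_state(); Rt=R.from_quat(s["ee_rot"]).as_matrix()
    y0=np.degrees(np.arctan2(Rt[1,0],Rt[0,0]))
    d=Rt.T@(np.array(P,float)-s["position"])/1000
    t=0 if yaw is None else -((yaw-y0+180)%360-180)
    print("t%.2f"%s["clock"],"pos",s["position"].round(1),"yaw %.2f"%y0,"tilt %.2f"%np.degrees(np.arccos(-Rt[2,2])),"j",s["joints"].round(2),"F",s["contact_force"].round(1),"w %.1f"%s["gripper_width"],"-> inc",d.round(4),"turn %.2f"%t)
    return d,t
def shot(n,tag):
    s=read_state(); im=get_image(n)[:,:,::-1].copy(); cv2.imwrite(f"pics/{tag}.png",im); np.save(f"pics/{tag}.npy",{k:s[k] for k in("ee_rot","position")},allow_pickle=True); return s,im
def load(tag):
    return np.load(f"pics/{tag}.npy",allow_pickle=True).item()
E
python3 -c "
from h import *
go([450,270,260],0)"
```

```text
t0.15 pos [162.9 603.  247.5] yaw -15.12 tilt 0.09 j [ 1.57  0.39  0.01 -0.   -1.19 -0.26] F [ 0.  -0.3 -0.3] w 85.4 -> inc [ 0.3641  0.2466 -0.0121] turn -15.12
```

jog_arm(
  increments=[
    [0.03, 0.02, 0, -1],
    [0.08, 0.055, -0.003, -4],
    [0.13, 0.09, -0.005, -7],
    [0.18, 0.12, -0.007, -9],
    [0.23, 0.155, -0.009, -11],
    [0.28, 0.19, -0.01, -13],
    [0.32, 0.22, -0.011, -15],
    [0.35, 0.237, -0.012, -15],
    [0.364, 0.247, -0.012, -15],
    [0.364, 0.247, -0.012, -15],
  ],
  hand=1,
)

```text
clock: 1.4
position: [450.0, 269.0, 259.6]
ee_rot: [1.0, -0.002, -0.0, 0.001]
contact_force: [0.3, 0.0, 0.2]
gripper_width: 85.3
```

```bash
python3 -c "
from h import *
shot('wrist','w1'); go([520,-198,260],0)"
```

```text
t1.45 pos [449.7 269.6 259.7] yaw -0.15 tilt 0.11 j [ 0.85  0.21 -0.22  0.   -1.15  0.72] F [-0.2  0.8  0.8] w 85.0 -> inc [7.160e-02 4.674e-01 4.000e-04] turn -0.15
```

View pics/w1.png

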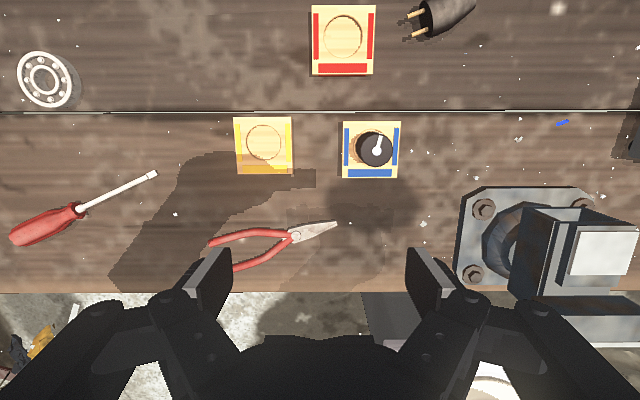

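w1 shows the red slot at (343,40), the yellow slot at (264,145) and the knob top at (376,149), with its line pointing up and slightly to the right. It also shows the plug at (435,20). Next is a second wrist viewpoint on the way to the cap.

jog_arm(
  increments=[
    [0.01, 0.03, 0, 0],
    [0.025, 0.075, 0, 0],
    [0.04, 0.12, 0, 0],
    [0.055, 0.15, 0, 0],
    [0.06, 0.165, 0, 0],
    [0.06, 0.165, 0, 0],
  ],
)

```text
clock: 2.2
position: [509.0, 104.7, 259.7]
ee_rot: [1.0, -0.002, -0.001, 0.001]
contact_force: [-0.4, 0.1, -0.4]
gripper_width: 85.6
```

```bash
python3 -c "
from h import *
shot('wrist','w2'); go([495,-150,260],0)"
```

```text
t2.25 pos [508.9 105.2 259.8] yaw -0.12 tilt 0.11 j [ 0.52  0.2  -0.23  0.   -1.15  1.05] F [ 0.3 -0.1  0.4] w 85.2 -> inc [-1.340e-02  2.552e-01  2.000e-04] turn -0.12
```

View pics/w2.png

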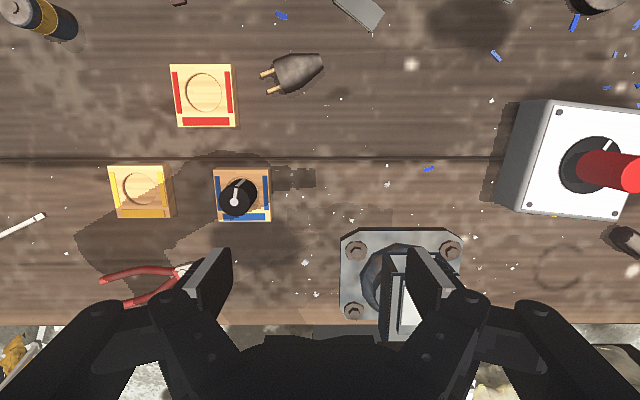

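w2 shows the red slot at (204,94), the knob at (238,195), and the box at the right edge with the dial line near (607,147). I'm moving on towards the box.

jog_arm(
  increments=[
    [-0.002, 0.03, 0, 0],
    [-0.005, 0.085, 0, 0],
    [-0.008, 0.14, 0, 0],
    [-0.011, 0.195, 0, 0],
    [-0.013, 0.235, 0, 0],
    [-0.013, 0.255, 0, 0],
    [-0.013, 0.255, 0, 0],
  ],
)

```text
clock: 3.12
position: [495.5, -149.6, 260.1]
ee_rot: [1.0, -0.001, -0.001, 0.001]
contact_force: [-0.1, -0.3, -0.2]
gripper_width: 85.2
```

```bash
python3 -c "
from h import *
shot('wrist','w3'); go([480,-220,260],0)"
```

```text
t3.17 pos [ 495.5 -149.   260.1] yaw -0.10 tilt 0.10 j [ 0.02  0.19 -0.23  0.   -1.15  1.55] F [-0.2 -0.   0.5] w 85.4 -> inc [-0.0154  0.071   0.0002] turn -0.10
```

View pics/w3.png

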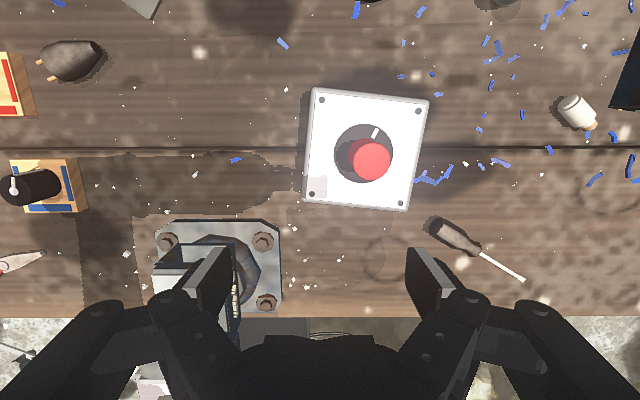

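w3 shows the box with the cap top at about (371,158), the dial disc around (363,153) and the dial's white line at (376,132). I'm zooming in for precise features.

Run:
```python
import cv2
def z(t,x0,y0,x1,y1,f):
    im=cv2.imread(f"pics/{t}.png")[y0:y1,x0:x1]; cv2.imwrite(f"pics/{t}z.png",cv2.resize(im,None,fx=f,fy=f,interpolation=cv2.INTER_CUBIC))
z("w3",295,80,435,220,4.2)
a=cv2.imread("pics/w1.png")[0:190,220:420]; b=cv2.imread("pics/w2.png")[55:245,100:300]
cv2.imwrite("pics/w12z.png",cv2.resize(cv2.hconcat([a,b]),None,fx=2,fy=2,interpolation=cv2.INTER_CUBIC))
```

```text
(no output)
```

View pics/w3z.png

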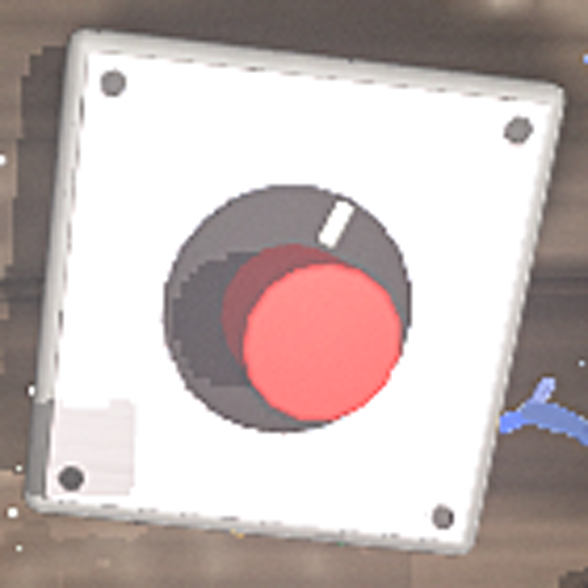

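View pics/w12z.png

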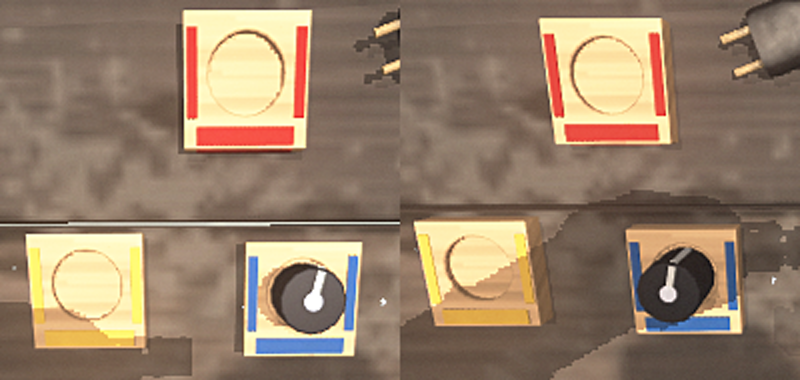

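Run:
```python
from h import *
W={t:cam("wrist",load(t)) for t in("w1","w2","w3")}
S=cam("scene");T=cam("top")
print("red rim",tri([ray(W["w1"],343,36.5),ray(W["w2"],204,92.5)]))
print("yel rim",tri([ray(W["w1"],220+87/2,142.5),ray(W["w2"],100+79/2,55+267/2)]))
print("knobtop",tri([ray(W["w1"],374,149.5),ray(W["w2"],234.5,201)]))
for t,a,b in(("w1",(313,301),(322,268)),("w2",(268,294+0),(274,262))):
    o=(220,0) if t=="w1" else (100,55)
    P=[atz(W[t],o[0]+u/2,o[1]+v/2,56) for u,v in(a,b)]; d=P[1]-P[0]; print("knob",P[0],"yaw",np.degrees(np.arctan2(d[1],d[0])))
f=4.2;q=lambda u,v:(295+u/f,80+v/f)
w=W["w3"]
c=atz(w,*q(287,308),62); print("dial c",c,"rad",[np.linalg.norm(atz(w,*q(*p),62)-c) for p in((164,308),(411,308),(287,184),(287,432))])
c2=atz(w,*q(323,343),114); print("cap top",c2,[np.linalg.norm(atz(w,*q(*p),114)-c2) for p in((244,343),(402,343),(323,263),(323,422))])
l=[atz(w,*q(*p),62) for p in((328,244),(345,202))]; d=l[1]-l[0];e=l[1]-c;e0=l[0]-c; print("line yaw",*[np.degrees(np.arctan2(x[1],x[0])) for x in(d,e,e0)])
print("cap tri", tri([ray(w,*q(323,343)),ray(S,357,168),ray(T,387,201.5)]))
k=[atz(w,*q(*p),58) for p in((112,83),(517,129),(443,516),(70,478))]; print("screws",np.round(k,1),"centre",np.mean(k,0))
for a,b in((0,1),(3,2),(3,0),(2,1)):
    d=k[b]-k[a]; print(np.linalg.norm(d),np.degrees(np.arctan2(d[1],d[0])))
go([c[0],c[1],260],0)
```

```text
red rim (array([604.00540613, 240.26702719,  15.52361382]), [0.14063309356583167, 0.1406330935657541])
yel rim (array([486.4008685 , 336.86425634,  16.28116668]), [0.21450689460418332, 0.21450689460408923])
knobtop (array([480.30104948, 205.10344612,  50.06587711]), [0.8671074708738955, 0.8671074708739245])
knob [480.71267941 203.69817709  56.        ] yaw -12.544291192289085
knob [480.01672168 203.76374292  56.        ] yaw -14.757016929811522
dial c [ 523.82504143 -199.33862776   62.        ] rad [np.float64(32.26406880904593), np.float64(32.530223464662406), np.float64(31.564037835201436), np.float64(33.399844960959015)]
cap top [ 522.9794897  -199.71504049  114.        ] [np.float64(17.535135875776277), np.float64(17.536472543528124), np.float64(17.544920344926116), np.float64(17.97016209395388)]
line yaw -19.92766029437623 -26.984322999040007 -31.098575418917505
cap tri (array([ 520.97088084, -199.40235202,  111.71158316]), [1.7899703621421843, 0.8407417635524713, 1.7702385394658857])
screws [[ 580.1 -153.5   58. ]
 [ 568.7 -256.8   58. ]
 [ 465.4 -245.8   58. ]
 [ 476.6 -141.9   58. ]] centre [ 522.68575296 -199.48245914   58.        ]
103.97088940641609 -96.29055716518033
104.49027442088665 -96.19113006606119
104.08162667781336 -6.377273533340193
103.90081201202756 -6.091097515122327
t3.17 pos [ 495.5 -149.   260.1] yaw -0.10 tilt 0.10 j [ 0.02  0.19 -0.23  0.   -1.15  1.55] F [-0.2 -0.   0.5] w 85.4 -> inc [0.0284 0.0503 0.0001] turn -0.10
```

Everything agrees: the cap top comes out at (523,-200,112–114), the screw-hole centre matches it, and the slot rim heights are 15.5–16.3 against 18 nominal. I'm descending on the cap.

jog_arm(
  increments=[
    [0.015, 0.028, 0.005, 0],
    [0.027, 0.05, 0.03, 0],
    [0.0275, 0.0505, 0.07, 0],
    [0.0275, 0.0505, 0.11, 0],
    [0.0275, 0.0505, 0.14, 0],
    [0.0275, 0.0505, 0.157, 0],
    [0.0275, 0.0505, 0.164, 0],
    [0.0275, 0.0505, 0.164, 0],
  ],
)

```text
clock: 4.18
position: [523.1, -198.8, 96.2]
ee_rot: [1.0, -0.0, -0.001, 0.001]
contact_force: [0.9, 0.9, 1.0]
gripper_width: 85.4
```

jog_arm(
  increments=[
    [0, 0, 0, 0],
    [0, 0, 0, 0],
    [0, 0, 0, 0],
    [0, 0, 0, 0],
    [0, 0, 0, 0],
    [0, 0, 0, 0],
  ],
  hand=-1,
)

```text
clock: 4.92
position: [523.5, -199.0, 96.9]
ee_rot: [1.0, 0.0, -0.0, 0.001]
contact_force: [-1.4, 0.6, 6.7]
gripper_width: 34.2
```

```bash
python3 -c "
from h import *
shot('wrist','w4'); go([523,-200,200],0)"
```

```text
t4.97 pos [ 523.5 -199.    96.9] yaw -0.00 tilt 0.10 j [-0.07  0.43 -0.35  0.   -0.79  1.64] F [-1.4  1.3  5.9] w 33.8 -> inc [-0.0005  0.0012 -0.1031] turn -0.00
```

View pics/w4.png

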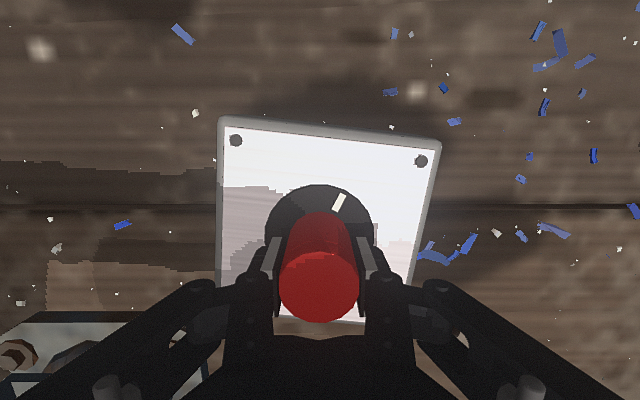

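The cap is held at a 34 mm opening. I'm lifting it straight up, then stepping aside to view the bare shaft.

jog_arm(
  increments=[
    [0, 0, -0.01, 0],
    [0, 0, -0.035, 0],
    [0, 0, -0.065, 0],
    [-0.01, 0, -0.095, 0],
    [-0.035, -0.015, -0.125, 0],
    [-0.06, -0.035, -0.145, 0],
    [-0.065, -0.04, -0.15, 0],
    [-0.065, -0.04, -0.15, 0],
  ],
)

```text
clock: 5.98
position: [458.6, -158.6, 247.1]
ee_rot: [1.0, 0.0, 0.0, 0.001]
contact_force: [-0.8, 0.3, -0.2]
gripper_width: 34.2
```

```bash
python3 -c "
from h import *
s,a=shot('wrist','w5'); go([523,-200,200],0)"
```

```text
t6.03 pos [ 458.8 -158.8  246.5] yaw 0.01 tilt 0.10 j [ 0.    0.15 -0.33  0.   -1.1   1.57] F [ 0.7 -0.5 -0.8] w 34.3 -> inc [0.0643 0.0412 0.0465] turn 0.01
```

View pics/w5.png

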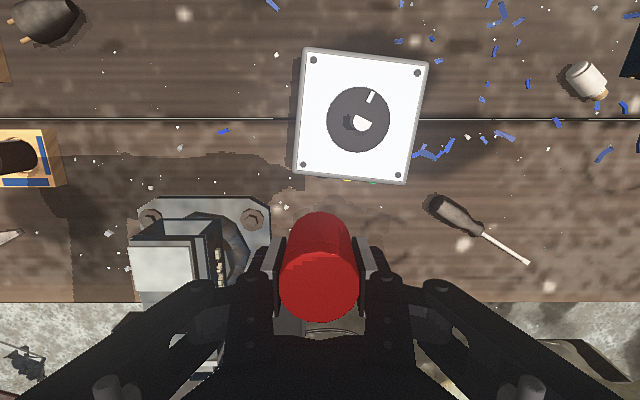

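w5 shows the bare D-shaft with its tip at about (361,122), its flat facing the white line at (371,97). The cap is held straight. One more view from the left gives parallax.

jog_arm(
  increments=[
    [0.015, -0.03, -0.004, 0],
    [0.03, -0.07, -0.01, 0],
    [0.04, -0.095, -0.01, 0],
    [0.04, -0.1, -0.01, 0],
    [0.04, -0.1, -0.01, 0],
  ],
)

```text
clock: 6.65
position: [498.7, -59.0, 255.2]
ee_rot: [1.0, 0.0, -0.001, 0.001]
contact_force: [-0.3, -1.2, 0.3]
gripper_width: 34.1
```

Run:
```python
from h import *
s,a=shot('wrist','w6'); go([604,240,140],0)
b=cv2.imread("pics/w5.png")
A=cv2.resize(b[40:190,285:435],None,fx=4,fy=4,interpolation=cv2.INTER_CUBIC)
cv2.imwrite("pics/w5z.png",A)
```

```text
t6.70 pos [498.6 -59.3 255.5] yaw -0.03 tilt 0.18 j [ 0.21  0.17 -0.27  0.   -1.13  1.36] F [-0.4  0.3 -0.5] w 34.2 -> inc [ 0.1056 -0.2996  0.1146] turn -0.03
```

View pics/w6.png

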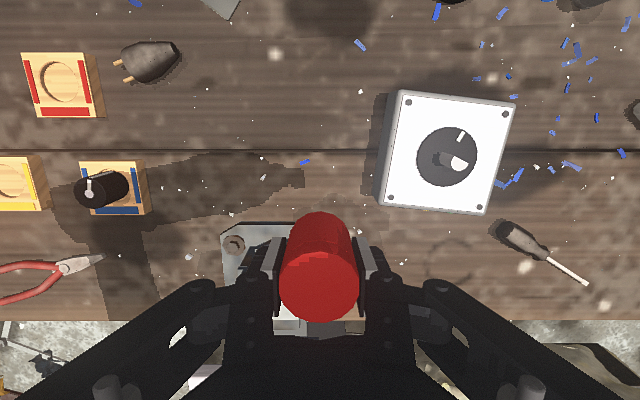

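View pics/w5z.png

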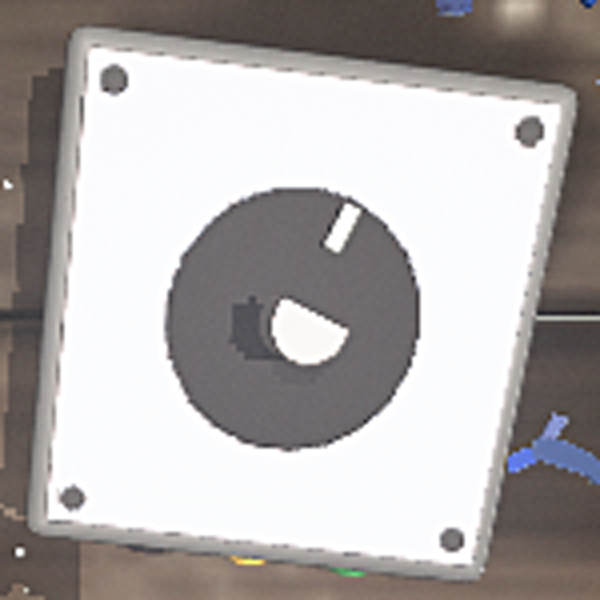

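```bash
cat >> h.py <<'E'
from scipy.optimize import minimize
def dpoly(x,y,yaw,z,r,f):
    a=np.arccos(f/r); t=np.linspace(a,2*np.pi-a,60)+yaw
    return np.stack([x+r*np.cos(t),y+r*np.sin(t),np.full(60,z)],1)
def soft(poly,roi,K=8):
    x0,y0,x1,y1=roi; m=np.zeros(((y1-y0)*K,(x1-x0)*K),np.uint8)
    p=((poly+0.5-np.array([x0,y0]))*K).round().astype(np.int32)
    cv2.fillPoly(m,[p],255); return cv2.resize(m,(x1-x0,y1-y0),interpolation=cv2.INTER_AREA)/255.
E
python3 - <<'E'
from h import *
I={}
for t,c0 in(("w5",(361,122)),("w6",(458,162))):
    im=cv2.imread(f"pics/{t}.png"); g=cv2.cvtColor(im,cv2.COLOR_BGR2GRAY).astype(float)
    roi=(c0[0]-18,c0[1]-16,c0[0]+18,c0[1]+16); c=g[roi[1]:roi[3],roi[0]:roi[2]]
    I[t]=(cam("wrist",load(t)),roi,np.clip((c-110)/(245-110),0,1))
def cost(p,ts,zf=None):
    x,y,yaw,r=p[:4]; e=0
    for t in ts:
        w,roi,m=I[t]; e+=((soft(proj(w,dpoly(x,y,yaw,zf or p[4],r,3)),roi)-m)**2).sum()
    return e
for ts in(("w5",),("w6",),("w5","w6")):
    r=minimize(cost,[523,-199.5,-.45,8.8],args=(ts,92),method="Nelder-Mead",options=dict(initial_simplex=np.array([523,-199.5,-.45,8.8])+np.vstack([np.zeros(4),np.diag([4,4,.3,.4])])))
    print(ts,r.x[:2],np.degrees(r.x[2]),r.x[3],r.fun)
s0=np.array([523,-199.5,-.45,8.8,92])
r=minimize(cost,s0,args=(("w5","w6"),),method="Nelder-Mead",options=dict(initial_simplex=s0+np.vstack([np.zeros(5),np.diag([4,4,.3,.4,8])])))
print(r.x,np.degrees(r.x[2]),r.fun)
# dial lines from w5
w=I["w5"][0]; q=lambda u,v:(285+u/4,40+v/4)
c=atz(w,*q(292,319),62); l=[atz(w,*q(*p),62) for p in((333,248),(352,206))]
print("dial",c,[np.degrees(np.arctan2(*(b-a)[1::-1])) for a,b in((l[0],l[1]),(c,l[0]),(c,l[1]))])
E
```

```text
('w5',) [ 523.08410595 -199.12499242] -24.824241956057783 8.72827538240815 1.9927659352290905
('w6',) [ 523.12933156 -199.04365424] -25.998620631403913 8.709233004326101 63.8076247976799
('w5', 'w6') [ 523.11195742 -199.03170112] -26.109012938080305 8.674388545485375 65.95619918265055
[ 5.23025055e+02 -1.99226487e+02 -4.50496529e-01  8.68034994e+00
  9.14465514e+01] -25.811549818368235 65.58062568527774
dial [ 523.51213739 -199.32560895   62.        ] [np.float64(-23.15873096233603), np.float64(-29.21729174509031), np.float64(-27.075172703746716)]
```

The shaft tip fits at (523.1,-199.1), z about 91.4 (nominal 92), with the flat's yaw about -25.5°. Two views agree to 0.1 mm. Next I'm refining the red slot and knob from w1, w2 and w6.

Run:
```python
from h import *
W={t:cam("wrist",load(t)) for t in("w1","w2","w6")}
im=cv2.imread("pics/w6.png")[40:220,0:170]
cv2.imwrite("pics/w6z.png",cv2.resize(im,None,fx=4,fy=3.3,interpolation=cv2.INTER_CUBIC))
# red label mask fit: block label strips -> use block-face corners; overlay circle of 21mm at z18 for check
for t,(x0,y0,x1,y1) in dict(w1=(295,0,400,90),w2=(155,55,260,145),w6=(10,40,115,130)).items():
    b=cv2.resize(cv2.imread(f"pics/{t}.png")[y0:y1,x0:x1],None,fx=5,fy=5,interpolation=cv2.INTER_CUBIC)
    th=np.linspace(0,2*np.pi,60)
    p=proj(W[t],np.stack([604+21*np.cos(th),240.3+21*np.sin(th),np.full(60,18)],1))
    cv2.polylines(b,[((p+.5-[x0,y0])*5).astype(np.int32)],True,(0,255,0),1)
    p=proj(W[t],[[604+a,240.3+c,18] for a,c in((35,35),(35,-35),(-35,-35),(-35,35))])
    cv2.polylines(b,[((p+.5-[x0,y0])*5).astype(np.int32)],True,(255,255,0),1)
    cv2.imwrite(f"pics/{t}red.png",b)
a=[cv2.imread(f"pics/{t}red.png")[:450,:525] for t in("w1","w2","w6")]
cv2.imwrite("pics/reds.png",cv2.resize(cv2.hconcat(a),(800,228),interpolation=cv2.INTER_AREA))
```

```text
(no output)
```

View pics/reds.png

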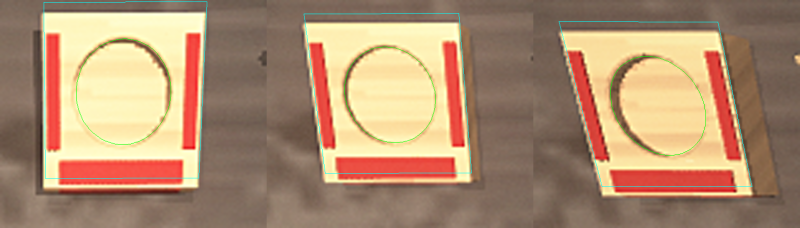

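The 42 mm circle at (604,240.3,18) lies right on the recess rim in all three views.

Run:
```python
from h import *
W={t:cam("wrist",load(t)) for t in("w6",)}
print("prong",atz(W["w6"],116,66,20),"plug end",atz(W["w6"],178,60,20))
go([604,240.3,130],0); go([604,240.3,47.5],0)
```

```text
prong [620.30926713 169.79648618  20.        ] plug end [626.56574044  98.83026991  20.        ]
t6.70 pos [498.6 -59.3 255.5] yaw -0.03 tilt 0.18 j [ 0.21  0.17 -0.27  0.   -1.13  1.36] F [-0.4  0.3 -0.5] w 34.2 -> inc [ 0.1056 -0.2999  0.1246] turn -0.03
t6.70 pos [498.6 -59.3 255.5] yaw -0.03 tilt 0.18 j [ 0.21  0.17 -0.27  0.   -1.13  1.36] F [-0.4  0.3 -0.5] w 34.2 -> inc [ 0.1058 -0.3001  0.2071] turn -0.03
```

View pics/w6z.png

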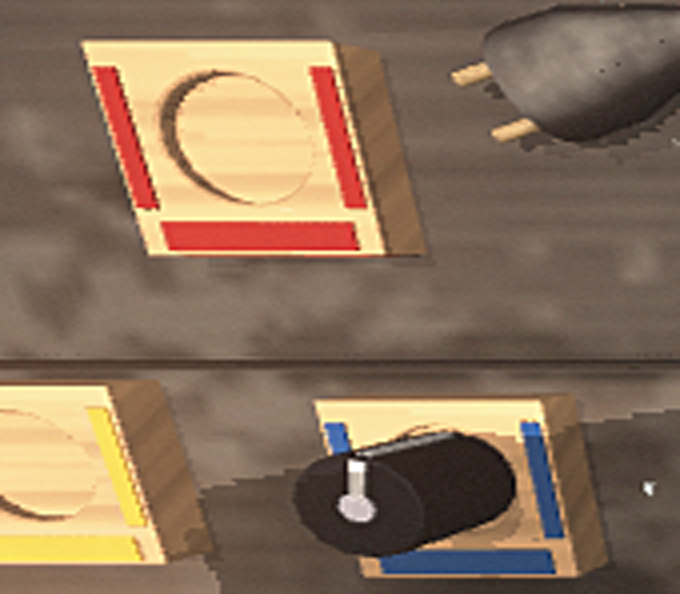

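jog_arm(
  increments=[
    [0.01, -0.03, 0, 0],
    [0.028, -0.08, 0.01, 0],
    [0.047, -0.135, 0.025, 0],
    [0.066, -0.19, 0.045, 0],
    [0.085, -0.24, 0.07, 0],
    [0.098, -0.278, 0.1, 0],
    [0.1045, -0.296, 0.125, 0],
    [0.1055, -0.2995, 0.14, 0],
    [0.1055, -0.2995, 0.145, 0],
    [0.1055, -0.2995, 0.145, 0],
  ],
)

```text
clock: 7.95
position: [604.0, 238.7, 110.2]
ee_rot: [1.0, -0.001, -0.001, 0.001]
contact_force: [-0.6, 0.1, 0.2]
gripper_width: 34.2
```

```bash
python3 -c "
from h import *
s,a=shot('wrist','w7'); go([604,240.3,48],0)"
```

```text
t8.00 pos [604.3 239.  110.8] yaw -0.09 tilt 0.09 j [ 0.63  0.54 -0.1   0.   -0.93  0.94] F [0.1 0.6 0.2] w 34.2 -> inc [-0.0002 -0.0014  0.0628] turn -0.09
```

View pics/w7.png

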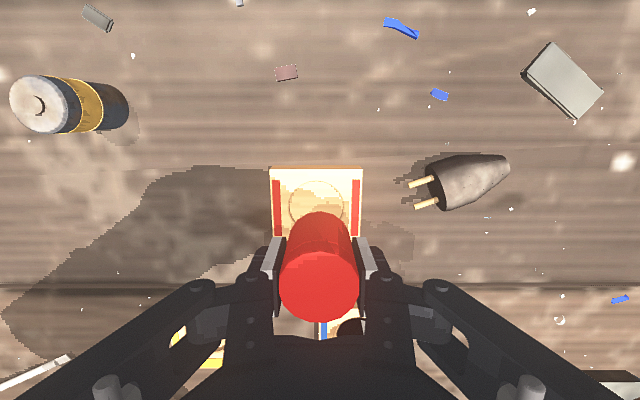

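w7 shows the cap upright over the recess, which is visible above it at about (316,200). The plug is clear to the right and the battery clear to the left. I'm lowering it.

jog_arm(
  increments=[
    [0, -0.001, 0.01, 0],
    [0, -0.0014, 0.03, 0],
    [0, -0.0014, 0.047, 0],
    [0, -0.0014, 0.056, 0],
    [0, -0.0014, 0.06, 0],
    [0, -0.0014, 0.063, 0],
    [0, -0.0014, 0.063, 0],
  ],
)

```text
clock: 8.88
position: [604.4, 240.4, 48.0]
ee_rot: [1.0, -0.001, -0.0, 0.001]
contact_force: [-0.5, -0.5, -0.4]
gripper_width: 34.2
```

jog_arm(
  increments=[
    [0, 0, 0.0008, 0],
    [0, 0, 0.0012, 0],
    [0, 0, 0.0012, 0],
  ],
)

```text
clock: 9.25
position: [604.5, 240.5, 47.1]
ee_rot: [1.0, -0.001, -0.0, 0.0]
contact_force: [0.5, 0.2, -0.5]
gripper_width: 34.2
```

jog_arm(
  increments=[
    [0, 0, 0, 0],
    [0, 0, 0, 0],
    [0, 0, 0, 0],
    [0, 0, 0, 0],
  ],
  hand=0.15,
)

```text
clock: 9.75
position: [604.5, 240.5, 47.1]
ee_rot: [1.0, -0.001, -0.0, 0.0]
contact_force: [-0.3, 0.5, -0.2]
gripper_width: 49.1
```

jog_arm(
  increments=[
    [0, 0, -0.01, 0],
    [0, 0, -0.03, 0],
    [0, 0, -0.065, 0],
    [0, 0, -0.1, 0],
    [-0.03, 0.005, -0.14, 0],
    [-0.08, 0.02, -0.155, 0],
    [-0.13, 0.03, -0.16, 0],
    [-0.165, 0.035, -0.16, 0],
    [-0.175, 0.035, -0.16, 0],
    [-0.175, 0.035, -0.16, 0],
  ],
)

```text
clock: 11.0
position: [429.8, 206.3, 208.0]
ee_rot: [1.0, -0.0, 0.001, -0.0]
contact_force: [0.3, -0.2, 0.5]
gripper_width: 48.7
```

```bash
python3 -c "
from h import *
s,a=shot('wrist','w8'); go([480,204,120],0)"
```

```text
t11.05 pos [430.3 206.5 207.7] yaw -0.05 tilt 0.08 j [ 0.79  0.17 -0.41  0.   -1.    0.78] F [ 0.3  0.3 -0.2] w 49.3 -> inc [0.0496 0.0024 0.0878] turn -0.05
```

View pics/w8.png

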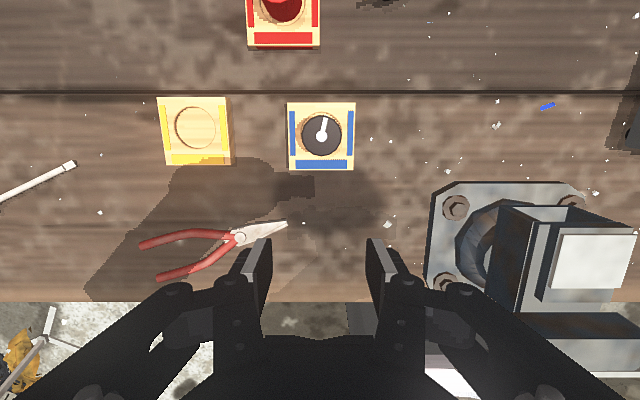

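w8 shows the cap standing in the red recess at the top edge (283,10) and the knob top at (321,134). I'm zooming in on the knob.

Run:
```python
import cv2
a=cv2.imread("pics/w8.png")[95:175,280:360]; b=cv2.imread("pics/w1.png")[110:190,335:415]
cv2.imwrite("pics/knz.png",cv2.resize(cv2.hconcat([a,b]),None,fx=5,fy=5,interpolation=cv2.INTER_CUBIC))
```

```text
(no output)
```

View pics/knz.png

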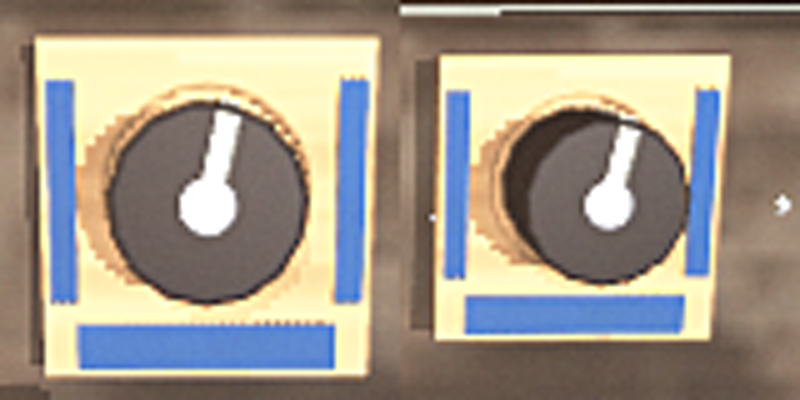

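Run:
```python
from h import *
W={t:cam("wrist",load(t)) for t in("w1","w2","w8")}
m=lambda x0,y0,f,u,v:(x0+(u+.5)/f-.5,y0+(v+.5)/f-.5)
a=ray(W["w8"],*m(280,95,5,207.8,204.5)); b=ray(W["w1"],*m(335,110,5,608-400,204.5)); c=ray(W["w2"],*m(100,55,2,268.5,293))
print(tri([a,b]),tri([a,b,c]))
for t,o,p,q in(("w8",(280,95,5),(208,207),(229,112)),("w1",(335,110,5),(209,206),(231,126))):
    for z in(54,56):
        P,Q=atz(W[t],*m(*o,*p),z),atz(W[t],*m(*o,*q),z); d=Q-P; print(t,z,P.round(1),np.degrees(np.arctan2(d[1],d[0])),np.hypot(*d[:2]))
P=[atz(W["w8"],*m(280,95,5,*p),56) for p in((108,203),(307,203),(207.5,102),(207.5,304))]; print(np.round(P,1))
```

```text
(array([480.97935202, 203.9043938 ,  55.74222761]), [0.30681209608879284, 0.30681209608884485]) (array([480.91655971, 203.86079497,  55.5983264 ]), [0.3502491457001659, 0.26897744265673046, 0.11224816648883808])
w8 54 [480.7 203.8  54. ] -12.576558723313465 17.567140449032387
w8 56 [480.8 203.8  56. ] -12.576558723313644 17.441633646401225
w1 54 [480.1 203.4  54. ] -12.670292015900584 18.05228948698842
w1 56 [480.4 203.8  56. ] -12.670292015900687 17.943310276129324
[[481.6 222.4  56. ]
 [481.6 185.4  56. ]
 [499.6 203.9  56. ]
 [462.8 203.8  56. ]]
```

The knob is at (481.0,203.8), its top at 55.7 mm (56 expected), yaw -12.6°. The shaft flat is at about -25.5°, so a 13° turn is needed after the grasp. I'm going for the knob.

```bash
python3 -c "
from h import *
go([481,203.8,42],0)"
```

```text
t11.05 pos [430.3 206.5 207.7] yaw -0.05 tilt 0.08 j [ 0.79  0.17 -0.41  0.   -1.    0.78] F [ 0.3  0.3 -0.2] w 49.3 -> inc [0.0505 0.0026 0.1658] turn -0.05
```

jog_arm(
  increments=[
    [0.02, 0.001, 0.005, 0],
    [0.042, 0.0025, 0.03, 0],
    [0.0505, 0.0026, 0.065, 0],
    [0.0505, 0.0026, 0.105, 0],
    [0.0505, 0.0026, 0.138, 0],
    [0.0505, 0.0026, 0.157, 0],
    [0.0505, 0.0026, 0.165, 0],
    [0.0505, 0.0026, 0.166, 0],
    [0.0505, 0.0026, 0.166, 0],
  ],
  hand=0.8,
)

```text
clock: 12.18
position: [481.9, 204.1, 42.3]
ee_rot: [1.0, -0.0, 0.001, -0.0]
contact_force: [0.4, -1.1, 0.2]
gripper_width: 76.9
```

jog_arm(
  increments=[
    [0, 0, 0, 0],
    [0, 0, 0, 0],
    [0, 0, 0, 0],
    [0, 0, 0, 0],
    [0, 0, 0, 0],
    [0, 0, 0, 0],
  ],
  hand=-1,
)

```text
clock: 12.92
position: [482.4, 204.5, 43.3]
ee_rot: [1.0, -0.0, 0.002, -0.001]
contact_force: [-0.2, -0.1, 5.4]
gripper_width: 36.2
```

```bash
python3 -c "
from h import *
shot('wrist','w9'); go([490,150,190],-12.9)"
```

```text
t12.97 pos [482.4 204.5  43.3] yaw -0.02 tilt 0.25 j [ 0.71  0.46 -0.49  0.   -0.62  0.86] F [-1.7  0.1  5.3] w 36.3 -> inc [ 0.0082  0.0543 -0.1468] turn 12.88
```

View pics/w9.png

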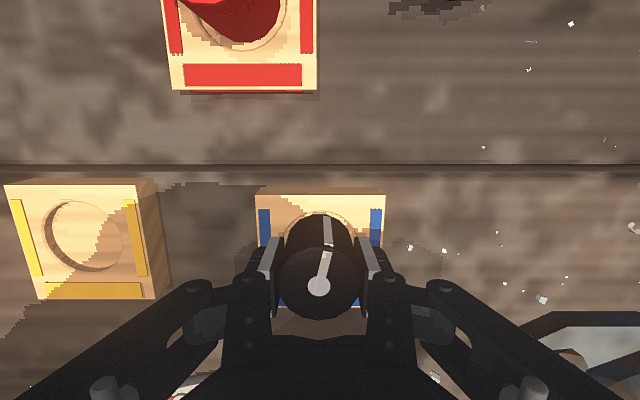

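The knob is held (36 mm opening), its line pointing up and slightly right from the dot at (319,287) to (328,250). The cap stands in the red recess. I'm lifting and turning towards the dial line.

jog_arm(
  increments=[
    [0, 0, -0.01, 0],
    [0, 0, -0.03, 0],
    [0, 0, -0.06, 1],
    [0, 0, -0.095, 4],
    [0, 0.01, -0.125, 7],
    [0.002, 0.03, -0.145, 10],
    [0.003, 0.06, -0.15, 12],
    [0.005, 0.08, -0.15, 13],
    [0.005, 0.085, -0.15, 13],
  ],
)

```text
clock: 14.1
position: [486.5, 118.2, 192.8]
ee_rot: [0.993, -0.114, 0.002, -0.001]
contact_force: [0.2, -0.4, -1.0]
gripper_width: 36.3
```

Run:
```python
from h import *
shot('wrist','w10'); go([523.1,-199.1,160],None)
a=cv2.imread("pics/w10.png")[200:330,260:380]; b=cv2.imread("pics/w9.png")[200:330,260:380]
cv2.imwrite("pics/w10z.png",cv2.resize(cv2.hconcat([a,b]),None,fx=3.3,fy=3.3,interpolation=cv2.INTER_CUBIC))
```

```text
t14.15 pos [486.4 118.3 192.7] yaw -13.08 tilt 0.18 j [ 0.56  0.22 -0.38  0.   -0.97  0.78] F [ 0.2 -0.8 -1.1] w 36.5 -> inc [0.1074 0.3009 0.0324] turn 0.00
```

View pics/w10z.png

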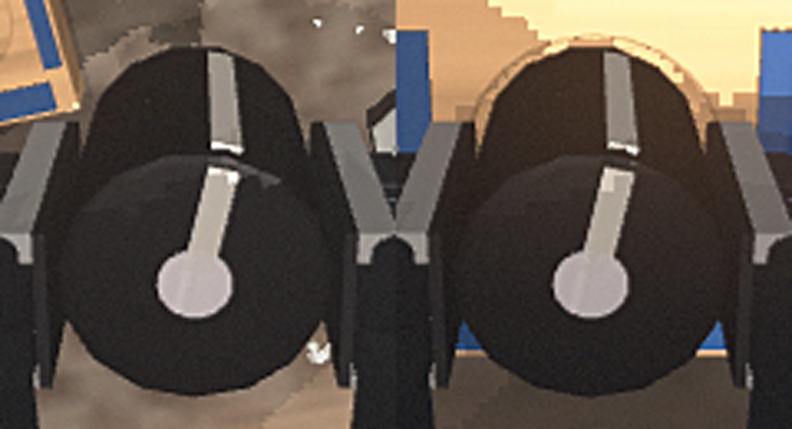

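Run:
```python
from h import *
c=calibration("wrist");T=np.array(c["hand_eye"]);w=(c,T[:3,:3],T[:3,3])
m=lambda u,v,x0=260,y0=200,f=3.3:(x0+(u+.5)/f-.5,y0+(v+.5)/f-.5)
for z in(-11,-12.7,-14.5):
    P=atz(w,*m(195,284),z);Q=atz(w,*m(225,172),z);d=Q-P
    L,Rr=atz(w,*m(55,275),z),atz(w,*m(335,275),z)
    print(z,"dot",P.round(2),"line yaw(tool, left +) %.2f"%-np.degrees(np.arctan2(d[1],d[0])),"width",np.linalg.norm(L-Rr))
    B=atz(w,*m(195,395),z); Tt=atz(w,*m(195,155),z); print(B.round(1),Tt.round(1))
```

```text
-11 dot [ -2.73   0.29 -11.  ] line yaw(tool, left +) -13.19 width 37.80542938888924
[-20.5   0.3 -11. ] [ 16.4   0.3 -11. ]
-12.7 dot [ -1.63   0.29 -12.7 ] line yaw(tool, left +) -13.19 width 37.24549855428618
[-19.2   0.3 -12.7] [ 17.2   0.3 -12.7]
-14.5 dot [ -0.47   0.29 -14.5 ] line yaw(tool, left +) -13.19 width 36.65263061176531
[-17.7   0.3 -14.5] [ 18.1   0.3 -14.5]
```

```bash
python3 -c "
from h import *
go([524.5,-199.0,160],-12.8)"
```

```text
t14.15 pos [486.4 118.3 192.7] yaw -13.08 tilt 0.18 j [ 0.56  0.22 -0.38  0.   -0.97  0.78] F [ 0.2 -0.8 -1.1] w 36.5 -> inc [0.1088 0.3005 0.0324] turn -0.28
```

jog_arm(
  increments=[
    [0.015, 0.03, 0, 0],
    [0.036, 0.085, 0, 0],
    [0.056, 0.14, 0, 0],
    [0.076, 0.195, 0, 0],
    [0.092, 0.245, 0.005, 0],
    [0.103, 0.28, 0.015, 0],
    [0.108, 0.297, 0.025, 0],
    [0.1088, 0.3005, 0.031, 0],
    [0.1088, 0.3005, 0.0325, 0],
    [0.1088, 0.3005, 0.0325, 0],
  ],
)

```text
clock: 15.4
position: [524.8, -197.9, 160.2]
ee_rot: [0.994, -0.113, 0.002, -0.001]
contact_force: [-0.3, 0.2, -1.1]
gripper_width: 36.3
```

Run:
```python
from h import *
shot('wrist','w11'); s,im=shot('scene','s11'); s,t=shot('top','t11'); go([524.5,-199.0,128],-12.5)
cv2.imwrite("pics/s11z.png",cv2.resize(cv2.hconcat([im[120:220,310:410],t[150:250,340:440]]),None,fx=4,fy=4,interpolation=cv2.INTER_CUBIC))
```

```text
t15.55 pos [ 524.9 -198.3  160.5] yaw -13.00 tilt 0.23 j [-0.07  0.36 -0.28 -0.   -0.94  1.42] F [ 0.1  0.2 -0.5] w 36.5 -> inc [-0.0003  0.0009  0.0325] turn -0.50
```

View pics/w11.png

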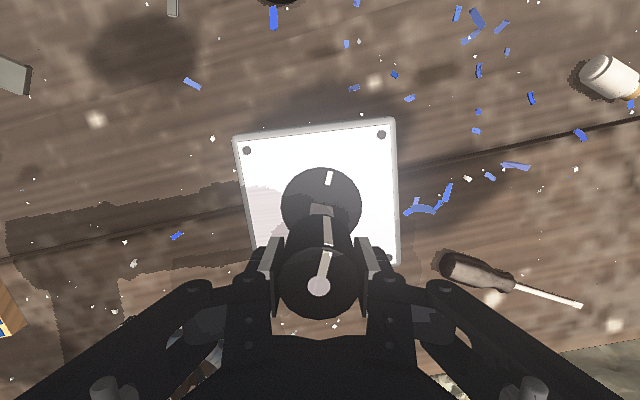

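View pics/s11z.png

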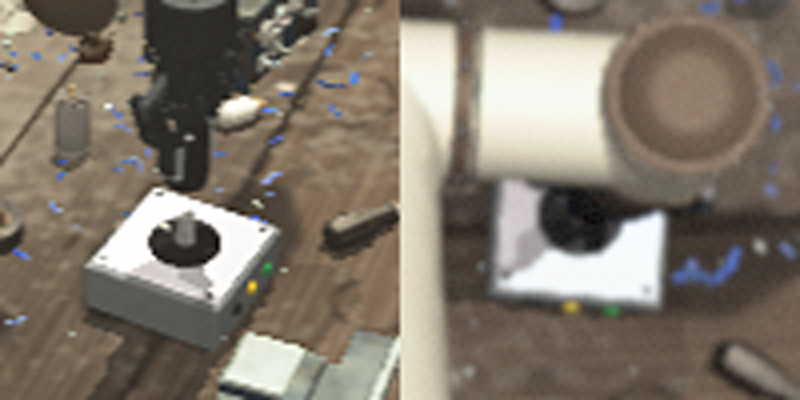

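w11 and s11 show the knob held upright over the shaft, its line parallel to the dial line at (329,178). I'm descending in steps with force checks.

jog_arm(
  increments=[
    [-0.0003, 0.0008, 0.008, -0.3],
    [-0.0003, 0.0008, 0.02, -0.3],
    [-0.0003, 0.0008, 0.029, -0.3],
    [-0.0003, 0.0008, 0.034, -0.3],
    [-0.0003, 0.0008, 0.0345, -0.3],
    [-0.0003, 0.0008, 0.0345, -0.3],
  ],
)

```text
clock: 16.3
position: [524.8, -199.0, 126.2]
ee_rot: [0.994, -0.111, 0.002, -0.001]
contact_force: [-1.0, -0.4, -0.3]
gripper_width: 36.6
```

Run:
```python
from h import *
go([524.5,-199.0,118],-12.5)
```

```text
t16.30 pos [ 524.8 -199.   126.2] yaw -12.70 tilt 0.26 j [-0.07  0.39 -0.32 -0.   -0.86  1.42] F [-1.  -0.4 -0.3] w 36.6 -> inc [-0.0003  0.      0.0082] turn -0.20
```

jog_arm(
  increments=[
    [-0.0003, 0, 0.0015, 0],
    [-0.0003, 0, 0.003, 0],
    [-0.0003, 0, 0.0045, 0],
    [-0.0003, 0, 0.006, 0],
    [-0.0003, 0, 0.006, 0],
  ],
)

```text
clock: 16.92
position: [524.4, -198.9, 120.0]
ee_rot: [0.994, -0.111, 0.002, -0.001]
contact_force: [-0.3, -0.4, -0.2]
gripper_width: 36.3
```

There is no force 3 mm below the tip height, so the bore has entered. I'm continuing.

jog_arm(
  increments=[
    [0, 0, 0.002, 0],
    [0, 0, 0.004, 0],
    [0, 0, 0.006, 0],
    [0, 0, 0.008, 0],
    [0, 0, 0.01, 0],
    [0, 0, 0.01, 0],
  ],
)

```text
clock: 17.68
position: [524.4, -198.9, 109.8]
ee_rot: [0.994, -0.111, 0.002, -0.001]
contact_force: [0.4, -0.6, -0.1]
gripper_width: 36.1
```

jog_arm(
  increments=[
    [0, 0, 0.002, 0],
    [0, 0, 0.004, 0],
    [0, 0, 0.0055, 0],
    [0, 0, 0.007, 0],
    [0, 0, 0.008, 0],
    [0, 0, 0.008, 0],
  ],
)

```text
clock: 18.42
position: [524.5, -199.0, 102.5]
ee_rot: [0.994, -0.11, 0.002, -0.001]
contact_force: [-1.6, 0.6, 5.1]
gripper_width: 36.4
```

5 N at z 102.5 matches the expected seating height of 103. Now I'm pressing.

jog_arm(
  increments=[
    [0, 0, 0.0015, 0],
    [0, 0, 0.003, 0],
    [0, 0, 0.0045, 0],
    [0, 0, 0.0055, 0],
    [0, 0, 0.0055, 0],
  ],
)

```text
clock: 19.05
position: [524.5, -199.0, 98.0]
ee_rot: [0.994, -0.11, 0.002, -0.0]
contact_force: [-2.3, 2.7, 8.4]
gripper_width: 36.6
```

Run:
```python
from h import *
shot('wrist','w12'); go([524.5,-199.0,97],-12.5)
```

```text
t19.10 pos [ 524.5 -199.    98.1] yaw -12.67 tilt 0.25 j [-0.07  0.43 -0.35 -0.   -0.79  1.42] F [-2.6  2.5  8.6] w 36.4 -> inc [-0.      0.      0.0011] turn -0.17
```

View pics/w12.png

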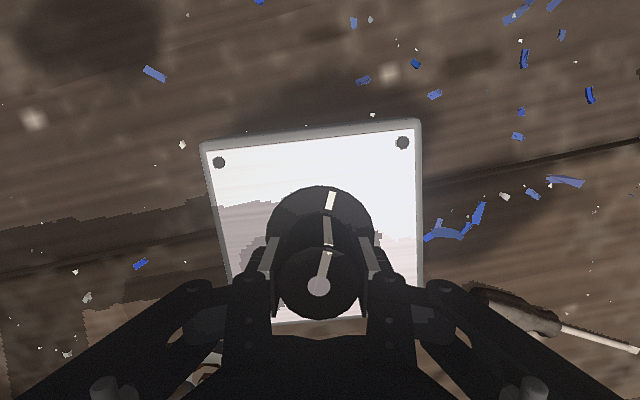

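w12 shows the knob low on the dial, its line running straight into the dial line at (330,199). Force is 8.5 N, so it is still in the spring travel and I'm pressing further.

jog_arm(
  increments=[
    [0, 0, 0.001, 0],
    [0, 0, 0.002, 0],
    [0, 0, 0.003, 0],
    [0, 0, 0.003, 0],
  ],
)

```text
clock: 19.6
position: [524.6, -199.0, 97.1]
ee_rot: [0.994, -0.11, 0.002, -0.0]
contact_force: [-4.8, 2.7, 12.4]
gripper_width: 36.7
```

jog_arm(
  increments=[
    [0, 0, 0.002, 0],
    [0, 0, 0.004, 0],
    [0, 0, 0.004, 0],
    [0, 0, 0.004, 0],
  ],
)

```text
clock: 20.1
position: [524.7, -199.1, 96.9]
ee_rot: [0.994, -0.109, 0.003, 0.0]
contact_force: [-7.5, 5.4, 22.4]
gripper_width: 36.4
```

Run:
```python
from h import *
s=read_state(); print(s["joint_efforts"].round(2)); go([524.5,-199.0,97],-12.5)
```

```text
[-9.300e-01 -2.562e+01  1.243e+01  2.430e+00  2.400e+00  2.000e-02]
t20.10 pos [ 524.7 -199.1   96.9] yaw -12.54 tilt 0.35 j [-0.07  0.43 -0.35  0.   -0.79  1.42] F [-7.5  5.4 22.4] w 36.4 -> inc [-0.0002 -0.     -0.0001] turn -0.04
```

The stop is hard: 10 N more gave only 0.2 mm, at z 96.9 (97.3 predicted for full travel). Now I'm verifying visually.

Run:
```python
from h import *
s,w=shot('wrist','w13'); s,im=shot('scene','s13'); s,t=shot('top','t13'); go([524.5,-199.0,97],-12.5)
a=cv2.resize(w[170:340,250:420],(400,400),interpolation=cv2.INTER_CUBIC)
b=cv2.resize(im[120:220,310:410],(400,400),interpolation=cv2.INTER_CUBIC)
cv2.imwrite("pics/f13.png",cv2.hconcat([a,b]))
c=cv2.resize(t[150:290,180:420],(480,280),interpolation=cv2.INTER_CUBIC); d=cv2.resize(im[230:330,250:350],(280,280),interpolation=cv2.INTER_CUBIC)
cv2.imwrite("pics/g13.png",cv2.hconcat([c,d]))
```

```text
t20.25 pos [ 524.7 -199.1   96.9] yaw -12.54 tilt 0.35 j [-0.07  0.43 -0.35  0.   -0.79  1.42] F [-7.9  5.2 22.9] w 36.1 -> inc [-0.0002 -0.     -0.0001] turn -0.04
```

View pics/f13.png

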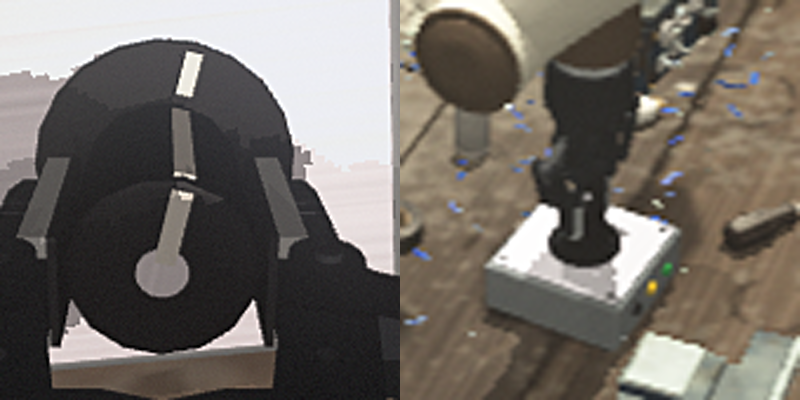

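View pics/g13.png

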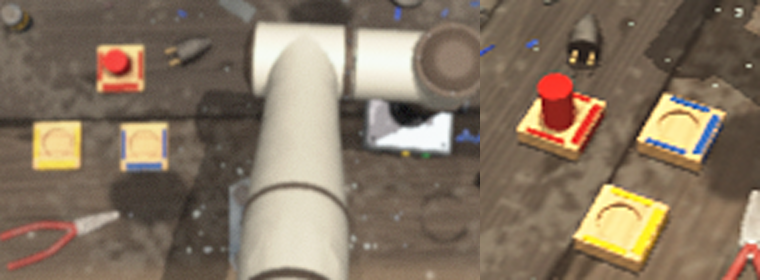

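There's no slip: the knob's dot sits at (319,286) in the gripper view, the same as before insertion. That puts the underside at about 65.6 mm (66 expected fully pressed). The cap stands upright in the red slot and the blue slot is empty. I'm handing in while holding.

```bash
python3 -c "
from bench import *
print(job_done())"
```

```text
the job is handed in; nothing more can be done
None
```

I handed in the job at about 20 s of the 54 s allowed, with the arm still holding the knob pressed down on the shaft. The cap went into the red slot first. Then I gripped the knob, turned it 13° and pushed it onto the D-shaft.

- **Cap:** the scene and top pictures show it standing upright in the red slot, with the blue slot empty.
- **Knob line:** in the wrist view it runs straight into the dial's white line. Measured yaw was about -25.7° for the knob and -25.5° for the shaft flat.
- **Fit:** the knob slid on without force to z 109.8, 20 mm above full press. At z 102.5 it showed 5 N, against a predicted seating height of 103.3.
- **Press:** it stopped hard at z 96.9, with 10 N more giving only 0.2 mm. That is about 6 mm of travel, with the underside about 3.6 mm above the dial (4 mm expected) and no slip in the grip.
- **Forces at hand-in:** about 23 N down, with about 9 N sideways that I did not relieve. The wrist total was about 25 N, well under the limit.
- **Disagreements:** my first rough knob position from the fixed cameras was about 8 mm off the closer wrist measurement, so I used the wrist one. The gripper read 34 and 36 mm on the 36 and 38 mm parts. The red recess sits about 4 mm off its block's centre, so I placed the cap by the recess rim.
- **Bystanders:** I did not move or touch any of them on purpose. The last pictures did not cover all of them.

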